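# Reset the profile gauge for the next shoe

## Task

Reset the profile gauge for the next shoe; its lock lever is already open. Run the closed fingertips along the row of pins, pressing gently, until every pin head sits fully down on the bar, then push the lever round to locked so that they stay there. Nothing is to be gripped, pulled up or lifted: the gauge stays standing where it is, and the pen, heel block and tin beside it are left alone.

Things in the scene. Friction and masses are not known exactly. Their poses are not given: they have to be found in the camera images.
- gauge: bench profile gauge, loose but heavy (3 kg). Origin: centre of its underside, on the table; y along the bar and the row of pins (robot's left if not turned), x away from the robot, z up. Dark steel foot plate 104 (x) x 236 (y) mm, top 13 mm high; posts at y = +/-84 mm carry an aluminium bar 196 mm long, 34 mm deep (x), top 86 mm high.
- row_right (a point): top of the head of pin00 when fully home: right end of the pin row, at the gauge's x = 0, y = -63.75 mm, 93 mm above the table (7 mm above the bar). Fixed to the gauge, not to the pin. 16 grey T-headed pins stand in one straight row, 8.5 mm apart, pin15 at y = +63.75 mm. A head is 16 mm (x) x 7.7 mm (y), 7 mm high, rounded on top; home, its underside lies on the bar.
- lever_pivot (a point): vertical axis of the lock lever, on top of the left end block: the gauge's x = 0, y = +84 mm, 86 mm above the table. The boss here is 22 mm in diameter, top 95 mm high. The lever's arm is 12 mm wide and its top 94 mm high.
- lever_knob (a point): centre of the top of the upright round knob (15 mm diameter, 26 mm tall, from 88 to 114 mm above the table) at the free end of the lock lever, 55 mm from the lever's axis.
- lock_lever (a joint): lock lever angle, rad: 0 = locked (stop), pointing outwards in line with the bar (gauge's +y); up to 1.45 = open stop, swung anticlockwise seen from above until it points nearly to the gauge's -x (towards the robot). It starts open, between 1.0 and 1.45, stays where it is left and needs about 1.5 N at the knob.
- pin00 (a joint): height of pin00 above home, m (0 = head on the bar, up to 0.032); at the gauge's y = -63.75 mm. A pin slides under about 1.5 N and stays where it is left.
- pin01 (a joint): height of pin01 above home, m (0 = head on the bar, up to 0.032); next to pin00, at y = -55.25 mm
- pin02 (a joint): height of pin02 above home, m (0 = head on the bar, up to 0.032); next to pin01, at y = -46.75 mm
- pin03 (a joint): height of pin03 above home, m (0 = head on the bar, up to 0.032); next to pin02, at y = -38.25 mm
- pin04 (a joint): height of pin04 above home, m (0 = head on the bar, up to 0.032); next to pin03, at y = -29.75 mm
- pin05 (a joint): height of pin05 above home, m (0 = head on the bar, up to 0.032); next to pin04, at y = -21.25 mm
- pin06 (a joint): height of pin06 above home, m (0 = head on the bar, up to 0.032); next to pin05, at y = -12.75 mm
- pin07 (a joint): height of pin07 above home, m (0 = head on the bar, up to 0.032); next to pin06, at y = -4.25 mm
- pin08 (a joint): height of pin08 above home, m (0 = head on the bar, up to 0.032); next to pin07, at y = 4.25 mm
- pin09 (a joint): height of pin09 above home, m (0 = head on the bar, up to 0.032); next to pin08, at y = 12.75 mm
- pin10 (a joint): height of pin10 above home, m (0 = head on the bar, up to 0.032); next to pin09, at y = 21.25 mm
- pin11 (a joint): height of pin11 above home, m (0 = head on the bar, up to 0.032); next to pin10, at y = 29.75 mm
- pin12 (a joint): height of pin12 above home, m (0 = head on the bar, up to 0.032); next to pin11, at y = 38.25 mm
- pin13 (a joint): height of pin13 above home, m (0 = head on the bar, up to 0.032); next to pin12, at y = 46.75 mm
- pin14 (a joint): height of pin14 above home, m (0 = head on the bar, up to 0.032); next to pin13, at y = 55.25 mm
- pin15 (a joint): height of pin15 above home, m (0 = head on the bar, up to 0.032); next to pin14, at y = 63.75 mm
- marker: marker pen, 16 x 130 x 18 mm, lying loose behind the gauge; leave it alone. Origin: centre of its underside, long along its y.
- heel_block: black heel block, 68 x 68 x 21 mm, loose, to the right of the gauge; leave it alone. Origin: centre of its underside.
- polish_tin: round polish tin, 73 mm diameter, 22 mm high, loose, behind the gauge; leave it alone. Origin: centre of its underside.

How it is judged (in metres and radians):
On the way, in this order (a step that is already met when the one before it is completed fails the run):
1. with the lever still open (above 0.6 rad), every pin is pressed home (less than 3 mm above the bar) (value of joint each of pin00, pin01, pin02, pin03, pin04, pin05, pin06, pin07, pin08, pin09, pin10, pin11, pin12, pin13, pin14, pin15 below 0.003 m and value of joint lock_lever above 0.6 rad), for 0.2 s.
2. the lever is pushed round to locked (below 0.15 rad) (value of joint lock_lever below 0.15 rad), for 0.2 s.
At the end, for the whole second after the job is handed in: All 16 pins are less than 3 mm above home, the lock lever is below 0.15 rad (locked), and the gauge stands still on the table within 20 mm of where it was (value of joint each of pin00, pin01, pin02, pin03, pin04, pin05, pin06, pin07, pin08, pin09, pin10, pin11, pin12, pin13, pin14, pin15 below 0.003 m and value of joint lock_lever below 0.15 rad and distance of gauge from where it was at the start of the episode below 0.02 m and height (world z) of gauge below 0.005 m and linear speed of gauge below 0.02 m/s); the robot touches nothing.
It fails at once if the gauge is lifted or tipped, or shoved more than 25 mm (height (world z) of gauge above 0.008 m or angle between gauge's own z axis and vertical above 0.08 rad or distance of gauge from where it was at the start of the episode above 0.025 m).
It fails at once if a pin is pulled up, about 10 mm or more above the profile it held (value of joint pin00 above 0.0183 m or value of joint pin01 above 0.0192 m or value of joint pin02 above 0.0209 m or value of joint pin03 above 0.0235 m or value of joint pin04 above 0.0266 m or value of joint pin05 above 0.0295 m or value of joint any of pin06, pin07 above 0.0313 m or value of joint pin08 above 0.0302 m or value of joint pin09 above 0.0282 m or value of joint pin10 above 0.0257 m or value of joint pin11 above 0.0233 m or value of joint pin12 above 0.0213 m or value of joint pin13 above 0.0197 m or value of joint pin14 above 0.0187 m or value of joint pin15 above 0.0181 m).
It fails at once if the gauge is pressed or pushed with more than 40 N (contact force between the arm and gauge above 40 N).
It fails at once if the marker, heel block or tin is lifted or moved more than 15 mm (distance of any of marker, heel_block, polish_tin from where it was at the start of the episode above 0.015 m).
It also fails if it takes over 58 s, if anything falls off the work surface, if the arm or the gripper's body presses on something with over 40 N, if the wrist force passes 120 N, or if a joint passes its speed limit or range.

## Robot

A 6-joint arm with a two-finger parallel gripper is mounted at the origin on a cart in front of the work surface, level with it; the furniture and walls round the work are solid. World frame = base frame: x ahead of the robot, y to its left, z up, the work surface at z = 0. Lengths are in mm, angles in rad, forces in N, time in s.
With the tool pointing down it reaches from about 275 to 750 mm from the base axis. Payload 10.2 kg.
Tool frame: the origin (TCP) lies at the centre of the arm's flange, where the gripper is bolted on; the fingertips stand 173 mm ahead of it and the grasp point (between the pads) lies 155 mm ahead of it (arm.tips_ahead is the z of the fingertips in the tool frame, in mm); z points along the fingers, y is the line along which they close (so a half turn about z gives the same grasp; the last joint's range is limited). The gripper opens to 85 mm and grips with 20 to 120 N. Pads are 22 mm wide; open, the fingers measure 114 mm over their backs; the gripper's body (76 mm by 85 mm) begins 54 mm behind the grasp point. The pads swing forward as they close: fully open they stand 13 mm farther back than shut.
Start: joints at [-1.536, 0.313, 1.498, -0, 1.331, -0.223], TCP at [133.837, -507.661, 404.694] pointing down, gripper open.
Joint ranges: [-2.94, 2.94], [-0.97, 2.17], [0.19, 2.56], [-1.23, 4.37], [0.02, 3.11], [-2.88, 2.88]. Speed limits (rad/s): [2.39, 2.39, 3.01, 3.14, 3.14, 3.14].

## Interface

Orientations are given as a 3x3 rotation matrix whose columns are the frame's x, y, z axes.
In Python, from workcell import arm gives the robot as it stands.
- The arm moves only by the tool carry_out, never from a script. Its argument "steps" is one flat list of numbers, 7 for each row, row after row: the shift along the world's x, y, z in mm, then the turn, a rotation vector about the world's x, y, z in degrees, then the gripper command: -1 is fully open, 1 is shut, values between are in proportion. A call has 1 to 12 rows; each row is the pose to reach, as a shift and turn from the pose commanded when the call began; what a row does not reach only later rows make up. A row lasts 1/8 s, in which the tool goes at most 62.5 mm and 10.7 degrees, less where a joint would pass 70% of its speed; a pose out of reach is approached as far as the arm can. A call with a gripper value outside its range is refused whole. The fingers move at their own pace and stop on an object; "force" is the grip in N (left out, the last holds). Time passes only in rows, so rows that repeat a pose let the fingers close. It gives the time, the measured TCP pose, the force, the opening and the grip force at its end, in the units of the state.
- arm.get_obs(): the state, without advancing time (a new reading comes with each control period).
- arm.snapshot(name): name is "scene" or "top" or "wrist"; returns (picture, depth): 420x560x3 uint8, red, green, blue; 420x560 float32, mm along the optical axis (not along the pixel's ray), 0 where there is no reading.
- arm.camera_model(name): a dict with "fovy" (degrees; the focal length in pixels is half the picture's height over the tangent of half this angle, whatever the lens; pixels are square), "cx", "cy" (the principal point, pixels), "position" and "rotation" of the camera in the world. Camera axes: x right, y up, looking along -z (the intrinsics and any distortion apply to the point x, -y, -z); pixel columns grow to the right and rows downward; lengths in mm; the calibration is good to about 2 mm. A picture is of the moment at which its call begins: read the wrist's pose just before it. camera_model takes no time and is no camera call; for the wrist camera it gives the pose at the moment of the call.
- arm.close_job(): hands the job in; it is judged then, once.
The state is a dict: "clock": time; "joint_pos": joint angles; "dq": joint speeds; "joint_torque": joint torques, N m; "tcp_pos": TCP position; "tool_rot": TCP orientation; "force": force on the tool from outside, world axes, zero at the start; "torque": the same for the moment, N m; "grip_width": finger opening in mm; "gripper_force": force on a finger pad.
Only numpy, scipy, OpenCV 4.12 (cv2) and the standard library are available. Lean on these libraries where they do the work, as an engineer would, in place of code of your own. Each camera call takes 0.05 s, during which the arm holds its last target. There are 200 camera calls.

## Working session

There is one attempt and no reset: what is moved stays moved. The work goes in short steps, Python scripts to look and compute and a tool call to move; the robot and the scene stay as the last step left them, time stands still between calls to the robot, and variables do not carry over. Pictures are saved under pics/ and viewed, at most 10 in all, crops included, and the job is handed in when it is done.

Besides the shell and the picture viewer there is one more tool, called after ">>>" as name(argument=value, ...) on one line, values as JSON. carry_out: Moves the arm, as the interface text tells. Its arguments: {"type":"object","properties":{"steps":{"type":"array","items":{"type":"number"}},"force":{"type":"number"}},"required":["steps"]}

```bash
mkdir -p pics; cat > h.py <<'E'
import numpy as np, cv2
from workcell import arm
def cloud(name):
    pic,d=arm.snapshot(name); c=arm.camera_model(name)
    return pic,d,c,pts(d,c)
def pts(d,c):
    H,W=d.shape; f=H/2/np.tan(np.radians(c['fovy'])/2)
    v,u=np.mgrid[:H,:W]
    P=np.stack([(u-c['cx'])/f*d,-(v-c['cy'])/f*d,-d],-1)
    P=P@np.array(c['rotation']).T+np.array(c['position'])
    P[d==0]=np.nan
    return P
E
python3 - <<'E'
from h import *
for n in("top","scene"):
    pic,d,c,P=cloud(n); cv2.imwrite(f"pics/{n}0.png",pic[...,::-1]); np.savez(f"{n}0.npz",pic=pic,d=d,P=P); print(n,c)
o=arm.get_obs(); print(o['clock'],o['tcp_pos'],o['tool_rot'],o['force'])
E
```

```text
top {'fovy': 54.06704671689012, 'cx': 267.4743815777165, 'cy': 206.10568547579842, 'position': array([470.31102835,  67.84334484, 939.55125573]), 'rotation': array([[ 0.00637515,  0.98249854, -0.18616118],
       [-0.99990994,  0.00846189,  0.01041688],
       [ 0.01180984,  0.18607801,  0.982464  ]])}
scene {'fovy': 46.23278665385109, 'cx': 277.7703884832562, 'cy': 213.62436896977619, 'position': array([ 297.47877412, -423.55927923,  698.72592586]), 'rotation': array([[ 8.26909537e-01,  3.98051550e-01, -3.97209744e-01],
       [-5.62334742e-01,  5.84697009e-01, -5.84729892e-01],
       [-5.05291038e-04,  7.06883563e-01,  7.07329749e-01]])}
0.1 [ 133.84484866 -507.6176161   404.19074538] [[ 9.66946779e-01  2.54978286e-01 -2.88569563e-05]
 [ 2.54978139e-01 -9.66946087e-01  1.18883363e-03]
 [ 2.75223640e-04 -1.15689674e-03 -9.99999293e-01]] [ 0.53324902 -1.11706907  0.35089333]
```

View pics/top0.png

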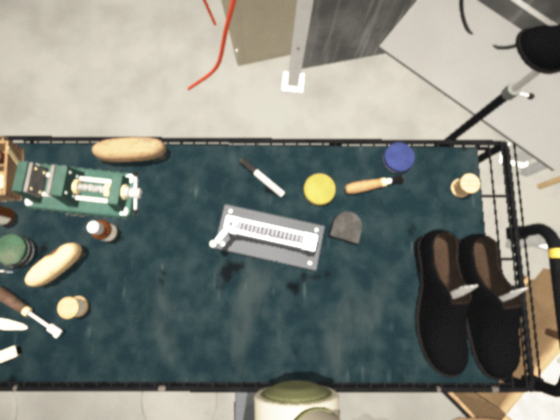

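View pics/scene0.png

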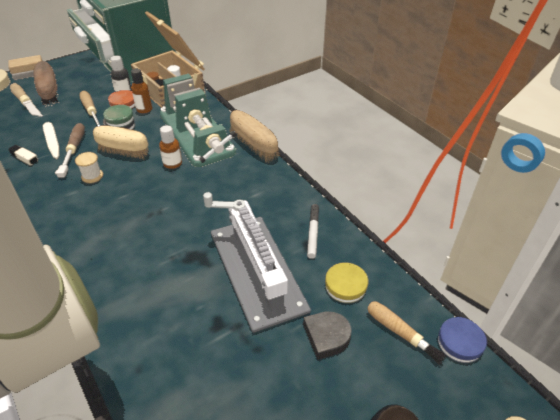

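The top view shows the gauge at about (270,237), turned by roughly 10°. The lever knob is at (214,244), the tin at (320,189), the pen at (265,178) and the heel block at (347,227). The scene view shows pins raised in the middle and the lever pointing towards the robot.

```bash
python3 - <<'E'
from h import *
for n,roi in(("top",(195,195,335,280)),("scene",(195,180,320,335))):
    z=np.load(n+"0.npz"); P=z['P'].copy(); x0,y0,x1,y1=roi
    Q=P[y0:y1,x0:x1].reshape(-1,3); Q=Q[np.isfinite(Q[:,0])]
    print(n,'table z',np.median(Q[Q[:,2]<8][:,2]))
    for lo,hi in((9,17),(60,125),(82,90),(92,99),(99,125),(108,120)):
        S=Q[(Q[:,2]>lo)&(Q[:,2]<hi)]
        if len(S)<5: continue
        r=cv2.minAreaRect(S[:,:2].astype(np.float32)); print(lo,hi,len(S),np.round(r[0],1),np.round(r[1],1),round(r[2],2),'mean',S.mean(0).round(1))
    S=Q[(Q[:,2]>104)]
    print(S.round(0)[::max(1,len(S)//40)].tolist())
E
```

```text
top table z -0.6843067173384725
9 17 3063 [601.1  34.9] [260.3 162.3] 77.93 mean [571.3  48.1  12.8]
60 125 1659 [574.8  64.4] [218.9  69.2] 89.0 mean [572.3  61.6  92.4]
82 90 792 [575.1  53.4] [195.8  34.5] 77.97 mean [571.9  40.3  85.7]
92 99 192 [578.5  85. ] [ 57.6 175.1] 5.14 mean [579.7 133.4  94.9]
99 125 507 [574.   82.1] [ 50.7 187.3] 3.97 mean [572.7  63.  107.1]
108 120 220 [567.8  95.5] [ 31.1 161.5] 7.45 mean [569.6  70.8 111.8]
[[595.0, 115.0, 105.0], [589.0, 80.0, 106.0], [586.0, 74.0, 109.0], [584.0, 76.0, 111.0], [584.0, 58.0, 114.0], [582.0, 74.0, 110.0], [582.0, 58.0, 112.0], [580.0, 90.0, 107.0], [580.0, 64.0, 110.0], [580.0, 48.0, 114.0], [578.0, 84.0, 108.0], [578.0, 66.0, 111.0], [578.0, 50.0, 111.0], [578.0, 31.0, 113.0], [576.0, 78.0, 109.0], [576.0, 60.0, 113.0], [576.0, 43.0, 111.0], [577.0, 23.0, 107.0], [574.0, 70.0, 107.0], [574.0, 52.0, 114.0], [574.0, 35.0, 111.0], [575.0, 15.0, 109.0], [572.0, 66.0, 110.0], [572.0, 48.0, 114.0], [572.0, 29.0, 112.0], [570.0, 68.0, 107.0], [570.0, 52.0, 111.0], [570.0, 31.0, 113.0], [571.0, 15.0, 106.0], [568.0, 48.0,
[... 980 characters left out ...]
77.0, 86.0, 105.0], [577.0, 82.0, 106.0], [574.0, 77.0, 110.0], [573.0, 74.0, 110.0], [573.0, 74.0, 108.0], [573.0, 69.0, 109.0], [572.0, 71.0, 106.0], [584.0, 56.0, 112.0], [583.0, 54.0, 112.0], [580.0, 49.0, 116.0], [579.0, 48.0, 115.0], [578.0, 46.0, 115.0], [578.0, 46.0, 112.0], [576.0, 40.0, 117.0], [575.0, 41.0, 114.0], [573.0, 39.0, 114.0], [575.0, 40.0, 110.0], [574.0, 35.0, 113.0], [574.0, 34.0, 112.0], [571.0, 30.0, 114.0], [571.0, 30.0, 112.0], [573.0, 31.0, 108.0], [573.0, 27.0, 108.0], [573.0, 25.0, 108.0], [572.0, 20.0, 111.0], [573.0, 21.0, 107.0], [575.0, 15.0, 109.0], [575.0, 15.0, 107.0], [572.0, 12.0, 109.0], [573.0, 13.0, 105.0], [565.0, 12.0, 106.0], [566.0, 8.0, 104.0]]
```

>>> carry_out(steps=[36, 42, 0, 0, 0, 5, 1, 72, 84, 0, 0, 0, 10, 1, 108, 126, 0, 0, 0, 16, 1, 144, 168, -10, 0, 0, 21, 1, 180, 210, -20, 0, 0, 26, 1, 216, 252, -30, 0, 0, 32, 1, 252, 294, -40, 0, 0, 37, 1, 288, 337, -50, 0, 0, 42, 1, 324, 379, -60, 0, 0, 48, 1, 360, 421, -70, 0, 0, 53, 1, 396, 463, -80, 0, 0, 58, 1, 429, 505, -82, 0, 0, 63.2, 1], force=20)

```text
clock: 1.6
tcp_pos: [563.7, -1.0, 321.7]
tool_rot: [[0.205, 0.979, -0.002], [0.979, -0.205, 0.0], [-0.0, -0.002, -1.0]]
force: [-0.0, 0.2, -0.6]
grip_width: -0.2
gripper_force: 0.0
```

```bash
python3 - <<'E'
from h import *
o=arm.get_obs(); print(o['clock'],o['tcp_pos'],o['tool_rot'].round(3),o['force'],o['grip_width'],arm.tips_ahead)
pic,d,c,P=cloud("scene"); cv2.imwrite("pics/s1.png",cv2.resize(pic[150:360,150:430,::-1],None,fx=2.5,fy=2.5))
E
```

```text
1.6 [563.72122111  -0.99044347 321.66574824] [[ 0.205  0.979 -0.002]
 [ 0.979 -0.205  0.   ]
 [-0.    -0.002 -1.   ]] [-0.02862939  0.21648071 -0.5833323 ] -0.18269146621263055 173.4
```

View pics/s1.png

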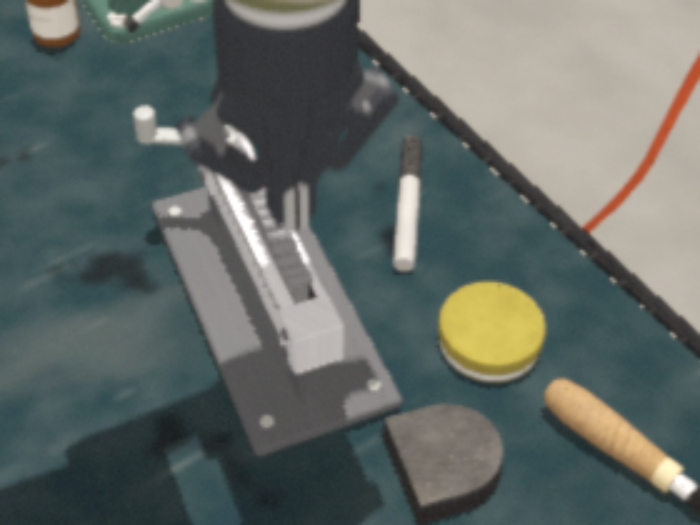

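Arm is over the right end, the tips about 55 mm above home height. I'll press gently and read the force.

>>> carry_out(steps=[0, 0, -20, 0, 0, 0, 1, 0, 0, -36, 0, 0, 0, 1, 0, 0, -42, 0, 0, 0, 1, 0, 0, -46, 0, 0, 0, 1, 0, 0, -50, 0, 0, 0, 1, 0, 0, -53, 0, 0, 0, 1, 0, 0, -53, 0, 0, 0, 1])

```text
clock: 2.52
tcp_pos: [562.9, -2.8, 269.8]
tool_rot: [[0.209, 0.978, 0.0], [0.978, -0.209, -0.0], [-0.0, 0.0, -1.0]]
force: [-0.5, -1.2, 0.2]
grip_width: 0.2
gripper_force: 0.8
```

>>> carry_out(steps=[0, 0, -1, 0, 0, 0, 1, 0, 0, -2, 0, 0, 0, 1, 0, 0, -3, 0, 0, 0, 1, 0, 0, -3, 0, 0, 0, 1])

```text
clock: 3.02
tcp_pos: [562.9, -2.8, 266.6]
tool_rot: [[0.208, 0.978, 0.0], [0.978, -0.208, -0.0], [-0.0, 0.0, -1.0]]
force: [0.1, -1.9, 3.1]
grip_width: 0.1
gripper_force: 1.7
```

>>> carry_out(steps=[0, 0, -0.5, 0, 0, 0, 1, 0, 0, -1, 0, 0, 0, 1, 0, 0, -1, 0, 0, 0, 1])

```text
clock: 3.4
tcp_pos: [562.9, -2.7, 266.3]
tool_rot: [[0.208, 0.978, 0.001], [0.978, -0.208, -0.0], [-0.0, 0.001, -1.0]]
force: [-2.9, -3.3, 8.8]
grip_width: 0.1
gripper_force: 4.4
```

Home is reached at 8.8 N (tip z ≈ 93). Now stepping along the row.

>>> carry_out(steps=[0, 0, 26, 0, 0, 0, 1, 2.2, 10.2, 26, 0, 0, 0, 1, 2.2, 10.2, 14, 0, 0, 0, 1, 2.2, 10.2, 6, 0, 0, 0, 1, 2.2, 10.2, 2, 0, 0, 0, 1, 2.2, 10.2, 0, 0, 0, 0, 1, 2.2, 10.2, 0, 0, 0, 0, 1])

```text
clock: 4.28
tcp_pos: [564.8, 7.6, 266.2]
tool_rot: [[0.208, 0.978, -0.001], [0.978, -0.208, 0.0], [0.0, -0.001, -1.0]]
force: [-5.2, 1.3, 10.6]
grip_width: -0.1
gripper_force: 5.2
```

Same height, 10.6 N, so this works. Two presses per call from here.

>>> carry_out(steps=[0, 0, 28, 0, 0, 0, 1, 2.2, 10.2, 28, 0, 0, 0, 1, 2.2, 10.2, 14, 0, 0, 0, 1, 2.2, 10.2, 4, 0, 0, 0, 1, 2.2, 10.2, 0, 0, 0, 0, 1, 2.2, 10.2, 0, 0, 0, 0, 1, 2.2, 10.2, 28, 0, 0, 0, 1, 4.3, 20.3, 28, 0, 0, 0, 1, 4.3, 20.3, 14, 0, 0, 0, 1, 4.3, 20.3, 4, 0, 0, 0, 1, 4.3, 20.3, 0, 0, 0, 0, 1, 4.3, 20.3, 0, 0, 0, 0, 1])

```text
clock: 5.78
tcp_pos: [569.0, 27.9, 266.1]
tool_rot: [[0.208, 0.978, -0.002], [0.978, -0.208, 0.0], [-0.0, -0.002, -1.0]]
force: [-8.1, 0.7, 17.0]
grip_width: 0.1
gripper_force: 8.7
```

>>> carry_out(steps=[0, 0, 28, 0, 0, 0, 1, 2.2, 10.2, 28, 0, 0, 0, 1, 2.2, 10.2, 14, 0, 0, 0, 1, 2.2, 10.2, 4, 0, 0, 0, 1, 2.2, 10.2, 0, 0, 0, 0, 1, 2.2, 10.2, 0, 0, 0, 0, 1, 2.2, 10.2, 28, 0, 0, 0, 1, 4.3, 20.3, 28, 0, 0, 0, 1, 4.3, 20.3, 14, 0, 0, 0, 1, 4.3, 20.3, 4, 0, 0, 0, 1, 4.3, 20.3, 0, 0, 0, 0, 1, 4.3, 20.3, 0, 0, 0, 0, 1])

```text
clock: 7.28
tcp_pos: [573.3, 48.2, 266.0]
tool_rot: [[0.208, 0.978, -0.002], [0.978, -0.208, 0.0], [-0.0, -0.002, -1.0]]
force: [-6.8, 1.0, 17.1]
grip_width: 0.2
gripper_force: 8.5
```

>>> carry_out(steps=[0, 0, 28, 0, 0, 0, 1, 2.2, 10.2, 28, 0, 0, 0, 1, 2.2, 10.2, 14, 0, 0, 0, 1, 2.2, 10.2, 4, 0, 0, 0, 1, 2.2, 10.2, 0.4, 0, 0, 0, 1, 2.2, 10.2, 0.4, 0, 0, 0, 1, 2.2, 10.2, 28, 0, 0, 0, 1, 4.3, 20.3, 28, 0, 0, 0, 1, 4.3, 20.3, 14, 0, 0, 0, 1, 4.3, 20.3, 4, 0, 0, 0, 1, 4.3, 20.3, 0.4, 0, 0, 0, 1, 4.3, 20.3, 0.4, 0, 0, 0, 1])

```text
clock: 8.78
tcp_pos: [577.6, 68.5, 266.1]
tool_rot: [[0.208, 0.978, -0.002], [0.978, -0.208, 0.0], [-0.0, -0.002, -1.0]]
force: [-5.4, 1.8, 14.0]
grip_width: -0.2
gripper_force: 6.6
```

>>> carry_out(steps=[0, 0, 28, 0, 0, 0, 1, 2.2, 10.2, 28, 0, 0, 0, 1, 2.2, 10.2, 14, 0, 0, 0, 1, 2.2, 10.2, 4, 0, 0, 0, 1, 2.2, 10.2, 0, 0, 0, 0, 1, 2.2, 10.2, 0, 0, 0, 0, 1, 2.2, 10.2, 28, 0, 0, 0, 1, 4.3, 20.3, 28, 0, 0, 0, 1, 4.3, 20.3, 14, 0, 0, 0, 1, 4.3, 20.3, 4, 0, 0, 0, 1, 4.3, 20.3, 0, 0, 0, 0, 1, 4.3, 20.3, 0, 0, 0, 0, 1])

```text
clock: 10.28
tcp_pos: [581.9, 88.7, 266.1]
tool_rot: [[0.208, 0.978, -0.002], [0.978, -0.208, 0.0], [-0.0, -0.002, -1.0]]
force: [-6.8, 0.5, 12.5]
grip_width: 0.1
gripper_force: 6.6
```

>>> carry_out(steps=[0, 0, 28, 0, 0, 0, 1, 2.2, 10.2, 28, 0, 0, 0, 1, 2.2, 10.2, 14, 0, 0, 0, 1, 2.2, 10.2, 4, 0, 0, 0, 1, 2.2, 10.2, 0, 0, 0, 0, 1, 2.2, 10.2, 0, 0, 0, 0, 1, 2.2, 10.2, 28, 0, 0, 0, 1, 4.4, 20.4, 28, 0, 0, 0, 1, 4.4, 20.4, 14, 0, 0, 0, 1, 4.4, 20.4, 4, 0, 0, 0, 1, 4.4, 20.4, 0, 0, 0, 0, 1, 4.4, 20.4, 0, 0, 0, 0, 1])

```text
clock: 11.78
tcp_pos: [586.3, 109.2, 266.2]
tool_rot: [[0.208, 0.978, -0.002], [0.978, -0.208, 0.0], [-0.0, -0.002, -1.0]]
force: [-6.8, 1.2, 13.4]
grip_width: -0.2
gripper_force: 6.4
```

>>> carry_out(steps=[0, 0, 40, 0, 0, 0, 1, 0, 0, 80, 0, 0, 0, 1, -50, 20, 120, 0, 0, 0, 1, -100, 40, 120, 0, 0, 0, 1, -150, 60, 120, 0, 0, 0, 1, -200, 80, 120, 0, 0, 0, 1, -200, 80, 120, 0, 0, 0, 1])

```text
clock: 12.65
tcp_pos: [384.3, 190.0, 385.4]
tool_rot: [[0.206, 0.979, -0.002], [0.979, -0.206, -0.0], [-0.001, -0.002, -1.0]]
force: [0.4, -0.6, 0.3]
grip_width: -0.1
gripper_force: 0.0
```

```bash
python3 - <<'E'
from h import *
o=arm.get_obs(); print(o['clock'],o['tcp_pos'],o['force'])
u=np.array([.2084,.978]); w=np.array([.978,-.2084]); c0=np.array([575.1,53.4])
for n,roi in(("top",(195,195,335,280)),("scene",(195,180,320,335))):
    pic,d,c,P=cloud(n); x0,y0,x1,y1=roi
    cv2.imwrite(f"pics/{n}2.png",cv2.resize(pic[170:350,180:420,::-1],None,fx=3,fy=3))
    Q=P[y0:y1,x0:x1].reshape(-1,3); Q=Q[np.isfinite(Q[:,0])]
    S=Q[(Q[:,2]>82)&(Q[:,2]<90)]; r=cv2.minAreaRect(S[:,:2].astype(np.float32)); print(n,r)
    s=(Q[:,:2]-c0)@u; t=(Q[:,:2]-c0)@w
    for i in range(16):
        y=-63.75+8.5*i; m=(abs(s-y)<4)&(abs(t)<8)&(Q[:,2]>80)
        print(i,m.sum(),np.percentile(Q[m,2],[50,90]).round(1) if m.any() else '',end='; ')
    K=Q[(Q[:,2]>104)&(Q[:,2]<120)&(s>85)]; print('knob',len(K),K.mean(0),K.min(0),K.max(0))
E
```

```text
12.65 [384.32695645 189.95163794 385.3977138 ] [ 0.35541305 -0.6191034   0.25520943]
top ((575.1387329101562, 53.64194869995117), (197.6876678466797, 52.43479919433594), 83.94593811035156)
0 32 [91.2 93.2]; 1 31 [91.8 93.5]; 2 30 [92.2 93.8]; 3 30 [91.7 94.1]; 4 31 [91.8 93.7]; 5 30 [92.  93.7]; 6 31 [91.6 93.3]; 7 30 [91.1 92.7]; 8 31 [91.4 93.7]; 9 32 [91. 94.]; 10 31 [91.5 93.3]; 11 30 [92.2 94. ]; 12 32 [92.1 93.2]; 13 31 [91.6 93.5]; 14 32 [91.7 94. ]; 15 32 [91.2 93.9]; knob 45 [548.72952355 168.00183588 111.86230332] [542.44254829 161.86738896 104.10687381] [554.98100066 174.41490615 115.72620157]
scene ((575.802490234375, 60.18928146362305), (210.3541717529297, 66.5821304321289), 87.99567413330078)
0 69 [90.5 93. ]; 1 47 [91.7 93.9]; 2 41 [92.1 93.6]; 3 44 [91.9 93.8]; 4 41 [91.8 93.9]; 5 43 [91.5 93.1]; 6 40 [92.2 94. ]; 7 38 [91.6 93.2]; 8 36 [91.7 93.8]; 9 38 [91.4 93.9]; 10 35 [92.1 93.7]; 11 36 [91.9 93.5]; 12 38 [92.2 93.5]; 13 33 [91.9 93.5]; 14 32 [92.  93.5]; 15 34 [92.  94.1]; knob 66 [549.13363399 167.09258563 111.0874993 ] [543.01754755 161.45334954 104.47990974] [556.70779618 176.61529342 115.6633003 ]
```

View pics/scene2.png

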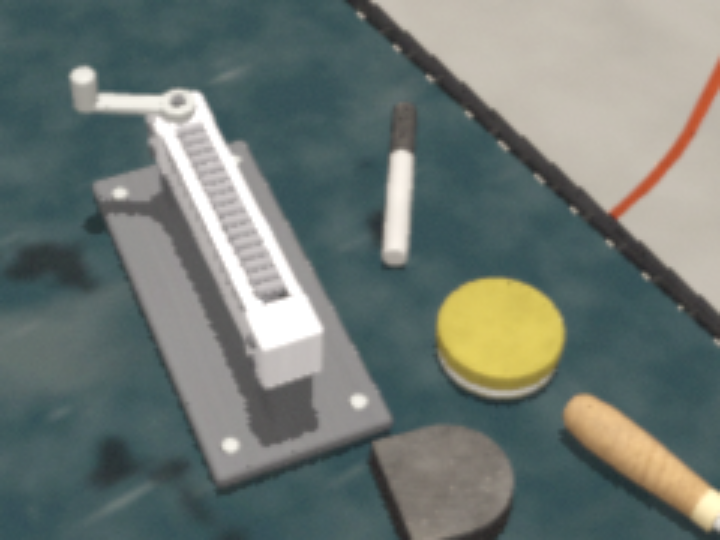

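All 16 heads read level at about 93 mm (one straight even row in the crop). The lever is still open with its knob at about (549,168), and the gauge hasn't moved. Next I'll plan the lever arc.

>>> carry_out(steps=[50, -15, -30, 0, 0, -8, 1, 100, -30, -60, 0, 0, -16, 1, 145.7, -43.6, -86, 0, 0, -24.6, 1, 145.7, -43.6, -86, 0, 0, -24.6, 1, 145.7, -43.6, -86, 0, 0, -24.6, 1, 145.7, -43.6, -100, 0, 0, -24.6, 1, 145.7, -43.6, -112.7, 0, 0, -24.6, 1, 145.7, -43.6, -112.7, 0, 0, -24.6, 1])

```text
clock: 13.75
tcp_pos: [531.8, 145.7, 272.4]
tool_rot: [[0.596, 0.803, -0.002], [0.803, -0.596, -0.0], [-0.001, -0.002, -1.0]]
force: [-0.7, 0.1, 1.2]
grip_width: -0.0
gripper_force: 0.0
```

```bash
python3 - <<'E'
from h import *
o=arm.get_obs(); print(o['clock'],o['tcp_pos'],o['tool_rot'].round(3).tolist(),o['force'])
pv=np.array([592.6,135.6]); st=np.array([532.3,145.5])
for off in(18.5,):
  for f in list(range(143,77,-5))+[80,78,77,76,75,74]:
    a=np.radians(f); t=np.array([np.sin(a),-np.cos(a)]); c=pv+55*np.array([np.cos(a),np.sin(a)])-off*t
    print(f,(c-st).round(1),round(f-90-53.4,1))
E
```

```text
13.75 [531.84206469 145.70747456 272.40140841] [[0.596, 0.803, -0.002], [0.803, -0.596, -0.0], [-0.001, -0.002, -1.0]] [-0.66095658  0.14929899  1.22077412]
143 [5.2 8.4] -0.4
138 [ 7.  13.2] -5.4
133 [ 9.3 17.7] -10.4
128 [11.9 22.1] -15.4
123 [14.8 26.2] -20.4
118 [18.1 30. ] -25.4
113 [21.8 33.5] -30.4
108 [25.7 36.7] -35.4
103 [29.9 39.5] -40.4
98 [34.3 42. ] -45.4
93 [38.9 44.1] -50.4
88 [43.7 45.7] -55.4
83 [48.6 46.9] -60.4
78 [53.6 47.7] -65.4
80 [51.6 47.5] -63.4
78 [53.6 47.7] -65.4
77 [54.6 47.9] -66.4
76 [55.7 47.9] -67.4
75 [56.7 48. ] -68.4
74 [57.7 48.1] -69.4
```

>>> carry_out(steps=[3, 4.5, 0, 0, 0, 0, 1, 5.2, 8.4, 0, 0, 0, -0.4, 1, 7, 13.2, 0, 0, 0, -5.4, 1, 9.3, 17.7, 0, 0, 0, -10.4, 1, 11.9, 22.1, 0, 0, 0, -15.4, 1, 14.8, 26.2, 0, 0, 0, -20.4, 1, 18.1, 30, 0, 0, 0, -25.4, 1, 18.1, 30, 0, 0, 0, -25.4, 1])

```text
clock: 14.75
tcp_pos: [550.6, 175.9, 273.6]
tool_rot: [[0.883, 0.47, 0.0], [0.47, -0.883, 0.0], [0.0, 0.0, -1.0]]
force: [-0.8, 0.6, -0.4]
grip_width: 0.1
gripper_force: 0.0
```

>>> carry_out(steps=[3.7, 3.5, 0, 0, 0, -5, 1, 7.6, 6.7, 0, 0, 0, -10, 1, 11.8, 9.5, 0, 0, 0, -15, 1, 16.2, 12, 0, 0, 0, -20, 1, 20.8, 14.1, 0, 0, 0, -25, 1, 25.6, 15.7, 0, 0, 0, -30, 1, 25.6, 15.7, 0, 0, 0, -30, 1])

```text
clock: 15.62
tcp_pos: [576.1, 191.4, 273.4]
tool_rot: [[0.999, -0.033, 0.0], [-0.033, -0.999, 0.0], [0.0, -0.0, -1.0]]
force: [-0.6, 0.4, -0.3]
grip_width: -0.0
gripper_force: 0.0
```

```bash
python3 - <<'E'
from h import *
o=arm.get_obs(); print(o['clock'],o['tcp_pos'],o['force'])
pic,d,c,P=cloud("scene"); cv2.imwrite("pics/s3.png",cv2.resize(pic[150:330,170:410,::-1],None,fx=3,fy=3))
E
```

```text
15.625 [576.07414287 191.37032869 273.41978063] [-0.55231052  0.41769335 -0.26348682]
```

View pics/s3.png

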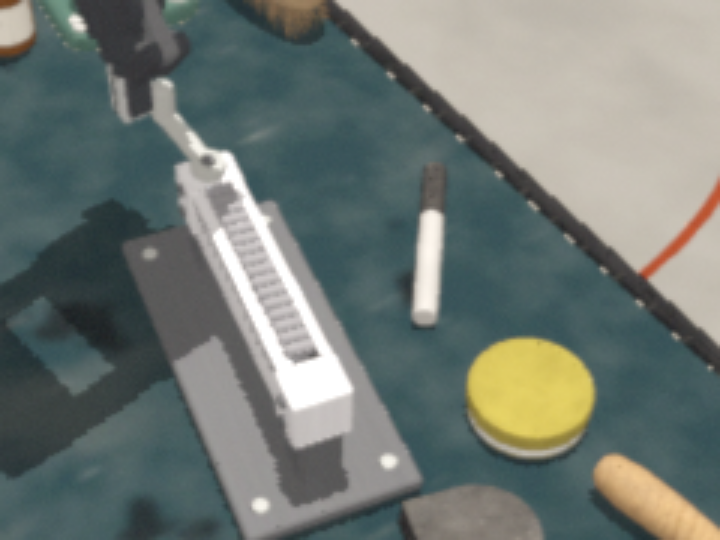

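The crop shows the lever following the fingers, knob at (163,95), close to in line with the bar. I'll finish to the stop in small steps.

>>> carry_out(steps=[2.5, 0.6, 0, 0, 0, -2.5, 1, 4.9, 1.2, 0, 0, 0, -5, 1, 6.4, 1.5, 0, 0, 0, -6.5, 1, 7.9, 1.8, 0, 0, 0, -8, 1, 7.9, 1.8, 0, 0, 0, -8, 1])

```text
clock: 16.3
tcp_pos: [584.0, 193.1, 273.4]
tool_rot: [[0.985, -0.174, 0.0], [-0.174, -0.985, 0.0], [0.0, -0.0, -1.0]]
force: [-0.8, 0.7, 0.1]
grip_width: -0.1
gripper_force: 0.4
```

>>> carry_out(steps=[1, 0.1, 0, 0, 0, -1, 1, 2, 0.2, 0, 0, 0, -2, 1, 2, 0.2, 0, 0, 0, -2, 1])

```text
clock: 16.68
tcp_pos: [586.0, 193.3, 273.4]
tool_rot: [[0.978, -0.209, 0.0], [-0.209, -0.978, -0.0], [0.0, -0.0, -1.0]]
force: [-1.0, 1.2, 0.8]
grip_width: -0.1
gripper_force: 0.5
```

>>> carry_out(steps=[0.6, 0, 0, 0, 0, 0, 1, 1.2, 0, 0, 0, 0, 0, 1, 1.2, 0, 0, 0, 0, 0, 1])

```text
clock: 17.05
tcp_pos: [587.2, 193.2, 273.4]
tool_rot: [[0.978, -0.208, 0.0], [-0.208, -0.978, -0.0], [0.0, 0.0, -1.0]]
force: [-1.5, 0.3, 0.0]
grip_width: -0.2
gripper_force: 0.5
```

Stop not felt yet, so a little further.

>>> carry_out(steps=[0.7, -0.1, 0, 0, 0, 0, 1, 1.4, -0.2, 0, 0, 0, 0, 1, 1.4, -0.2, 0, 0, 0, 0, 1])

```text
clock: 17.42
tcp_pos: [588.1, 193.2, 273.3]
tool_rot: [[0.978, -0.208, -0.002], [-0.208, -0.978, -0.0], [-0.002, 0.001, -1.0]]
force: [-6.1, 0.6, 2.5]
grip_width: 0.3
gripper_force: 3.3
```

```bash
python3 - <<'E'
from h import *
o=arm.get_obs(); print(o['clock'],o['tcp_pos'],o['force'])
u=np.array([.2084,.978]); c0=np.array([575.1,53.4]); w=np.array([.978,-.2084])
for n,roi in(("top",(190,190,335,280)),("scene",(180,150,320,335))):
    pic,d,c,P=cloud(n); x0,y0,x1,y1=roi
    Q=P[y0:y1,x0:x1].reshape(-1,3); Q=Q[np.isfinite(Q[:,0])]
    s=(Q[:,:2]-c0)@u; t=(Q[:,:2]-c0)@w
    m=(s>125)&(s<160)&(t>-9)&(t<25)&(Q[:,2]>85)&(Q[:,2]<118); print(n,m.sum(),'knob s,t',s[m].mean(),t[m].mean(),t[m].min(),t[m].max())
    m=(s>98)&(s<125)&(t>-30)&(t<30)&(Q[:,2]>88)&(Q[:,2]<97)
    if m.sum()>5: print('arm',m.sum(),np.degrees(np.arctan2(-t[m].mean(),s[m].mean()-84)))
E
```

```text
17.425 [588.0914458  193.20494821 273.27198519] [-6.14157022  0.60686923  2.50941778]<stdin>:8: RuntimeWarning: Mean of empty slice.
  ret = ret.dtype.type(ret / rcount)
Traceback (most recent call last):
ValueError: zero-size array to reduction operation minimum which has no identity
```

The stop is felt (force rises to 6 N). Now back off, rise and check.

>>> carry_out(steps=[-6, 1.3, 0, 0, 0, 0, 1, -20, 4, 0, 0, 0, 0, 1, -30, 6, 40, 0, 0, 0, 1, -60, 12, 100, 0, 0, 0, 1, -110, 30, 120, 0, 0, 0, 1, -160, 60, 120, 0, 0, 0, 1, -200, 90, 120, 0, 0, 0, 1, -200, 90, 120, 0, 0, 0, 1])

```text
clock: 18.48
tcp_pos: [386.4, 284.3, 394.0]
tool_rot: [[0.979, -0.205, 0.002], [-0.205, -0.979, 0.001], [0.001, -0.001, -1.0]]
force: [0.6, 0.2, 1.1]
grip_width: 0.0
gripper_force: 0.0
```

```bash
python3 - <<'E'
from h import *
o=arm.get_obs(); print(o['clock'],o['tcp_pos'],o['force'])
u=np.array([.2084,.978]); c0=np.array([575.1,53.4]); w=np.array([.978,-.2084])
for n,roi in(("top",(180,180,335,290)),("scene",(170,150,320,335))):
    pic,d,c,P=cloud(n); x0,y0,x1,y1=roi
    if n=="scene": cv2.imwrite("pics/s4.png",cv2.resize(pic[150:330,170:410,::-1],None,fx=3,fy=3))
    Q=P[y0:y1,x0:x1].reshape(-1,3); Q=Q[np.isfinite(Q[:,0])]
    S=Q[(Q[:,2]>82)&(Q[:,2]<90)]; print(n,cv2.minAreaRect(S[:,:2].astype(np.float32)))
    s=(Q[:,:2]-c0)@u; t=(Q[:,:2]-c0)@w
    m=(s>100)&(abs(t)<80)&(Q[:,2]>104)&(Q[:,2]<120)
    print('knob',m.sum(),s[m].mean(),t[m].mean())
    print([float(np.percentile(Q[(abs(s-y)<4)&(abs(t)<8)&(Q[:,2]>80),2],90).round(1)) for y in -63.75+8.5*np.arange(16)])
E
```

```text
18.475 [386.38788518 284.29702175 394.03122066] [0.55863434 0.24196862 1.06761128]
top ((579.2528076171875, 70.91909790039062), (231.62759399414062, 33.933677673339844), 77.91294860839844)
knob 44 138.01643477047136 -0.20928711654306376
[94.0, 93.6, 93.7, 93.9, 94.2, 94.5, 93.7, 94.0, 92.6, 93.3, 93.8, 93.7, 93.4, 93.2, 94.1, 94.4]
scene ((578.985595703125, 72.53376007080078), (237.05801391601562, 35.561073303222656), 78.08676147460938)
knob 58 136.9921305319748 0.4795082517059928
[93.5, 93.9, 94.1, 93.9, 93.9, 93.5, 93.8, 93.9, 93.5, 93.7, 93.3, 93.4, 93.4, 93.8, 93.2, 93.5]
```

View pics/s4.png

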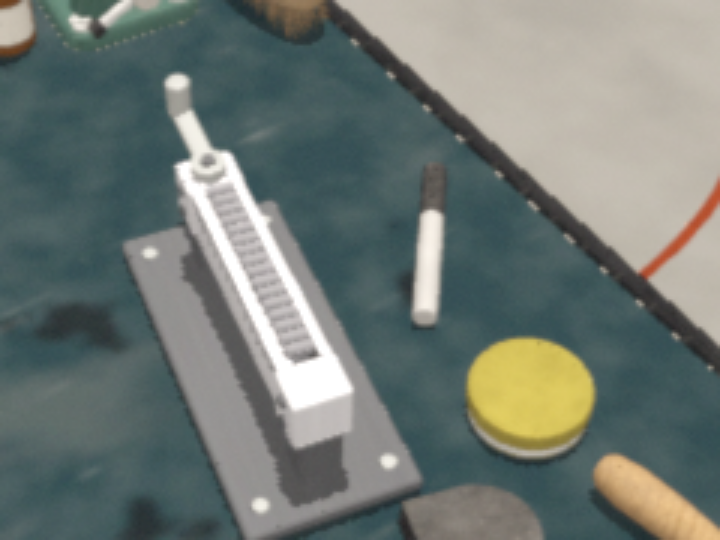

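The lever is in line with the bar: knob at (178,90), offset about 0 mm, so near 0 rad. All pin heads are home and the gauge is where it was. Handing in.

```bash
python3 -c "
from workcell import arm
print(arm.close_job())"
```

```text
the job is handed in; nothing more can be done
None
```

I pressed all 16 pins home and pushed the lever round to its locked stop. The last camera check showed the gauge where it started and the arm clear, and I handed the job in at about 18.6 s; it returned no verdict.

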